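# Tare the scale and point out the two tea jars

## Task

Make the scale ready for weighing a tea: press its green tare key gently all the way down and let it come up again. Then show the apprentice which two jars to weigh from: point straight down at the jar of red rose hips, fingertips two or three centimetres above its lid knob, and stay there for about two seconds without touching it, then point in the same way at the jar of blue cornflowers and finish still pointing there. Press no other key, do not touch, move or lift any jar or other loose thing, and keep the fingertips at least five centimetres above the other three jars when passing, so that none of them is pointed at.

Things in the scene. Friction and masses are not known exactly. Their poses are not given: they have to be found in the camera images.
- jar_red: The jar of red rose hips (small round dark-red berries). Loose closed glass storage jar, 84 mm in diameter, standing upright; domed glass lid with a ball knob 26 mm in diameter on its axis, whose top is 178 mm above the origin. Origin: centre of its underside, z up.
- jar_blue: The jar of blue cornflowers (blue petals). Loose closed glass storage jar, 84 mm in diameter, standing upright; domed glass lid with a ball knob 26 mm in diameter on its axis, whose top is 178 mm above the origin. Origin: centre of its underside, z up.
- jar_green: The jar of green mint leaves. Loose closed glass storage jar, 84 mm in diameter, standing upright; domed glass lid with a ball knob 26 mm in diameter on its axis, whose top is 178 mm above the origin. Origin: centre of its underside, z up.
- jar_yellow: The jar of yellow camomile heads. Loose closed glass storage jar, 84 mm in diameter, standing upright; domed glass lid with a ball knob 26 mm in diameter on its axis, whose top is 178 mm above the origin. Origin: centre of its underside, z up.
- jar_brown: The jar of brown bark chips. Loose closed glass storage jar, 84 mm in diameter, standing upright; domed glass lid with a ball knob 26 mm in diameter on its axis, whose top is 178 mm above the origin. Origin: centre of its underside, z up.
- scale: White electronic counter scale, fixed, 220 mm deep (its x) by 190 mm wide (its y); origin: centre of its underside; its front deck with display and keys is on its -x side and 36 mm high, the plinth behind it is 47 mm high and starts 34 mm in front of the origin; the round steel pan (128 mm in diameter, centred 36 mm behind the origin) is 58 mm high. The keys stand 64 mm either side of its centre line: green at +y, red at -y.
- tare_key_top (a point): Centre of the top of the scale's green tare key (22 by 28 mm, the long side along the scale's y, standing 7 mm proud of the deck); pressed straight down. Its axes are the scale's.
- tare_key (a joint): How far the green tare key is pressed, m: 0 up, 0.004 fully down. Spring: it starts to move at 1 N, is fully down at 5 N and comes up by itself.
- power_key_top (a point): Centre of the top of the scale's red power key, same size and make as the tare key, at the other side of the display. Not to be pressed.
- power_key (a joint): How far the red power key is pressed, m: 0 up, 0.004 fully down; starts to move at 1 N.
- dish: White porcelain weighing dish, loose, 96 mm in diameter and 26 mm high, standing empty on the scale's pan. Origin: centre of its underside.
- mortar: White marble mortar bowl, loose, 104 mm in diameter, 75 mm high. Origin: centre of its underside.
- tin: Dark steel tea tin with a broad white label, loose, 72 mm in diameter, 85 mm high. Origin: centre of its underside.
- tincture: Small amber tincture bottle with a black cap, loose, 52 mm in diameter, 110 mm high. Origin: centre of its underside.
- scoop: Spoon-shaped scoop lying flat, loose, 170 mm long along its x, wooden handle towards -x. Origin: under its middle.

How it is judged:
By the outcome, as a careful person would: the job done as asked, in the order asked, and still so for the second after the job is handed in, with the robot touching nothing.
It also fails if it takes over 61 s, if anything falls off the work surface, if the arm or the gripper's body presses on something with over 40 N, if the wrist force passes 120 N, or if a joint passes its speed limit or range.

## Robot

A 6-joint arm with a two-finger parallel gripper is mounted at the origin on the work surface. World frame = base frame: x ahead of the robot, y to its left, z up, the work surface at z = 0. Lengths are in m, angles in rad, forces in N, time in s.
With the tool pointing down it reaches from about 0.375 to 0.9 m from the base axis. Payload 3.1 kg.
Tool frame: the origin (TCP) lies midway between the tips of the shut fingers; the grasp point (between the pads) lies 19 mm behind it (env.tcp_to_grasp is the distance from the TCP to the grasp point, in m); z points along the fingers, y is the line along which they close (so a half turn about z gives the same grasp; the last joint's range is limited). The gripper opens to 87 mm and grips with 3 to 60 N. Pads are 19 mm wide; open, the fingers measure 117 mm over their backs; the gripper's body (75 mm by 190 mm) begins 51 mm behind the grasp point.
Start: joints at [0.969, 0.527, 1.433, -0, 1.181, -0.178], TCP at [0.257, 0.57, 0.223] pointing down, gripper open.
Joint ranges: [-3.08, 3.08], [-0.75, 2.2], [0.22, 2.44], [-1.43, 4.57], [0, 2.65], [-2.85, 2.85]. Speed limits (rad/s): [2.79, 2.79, 3.14, 3.14, 3.14, 3.14].

## Interface

Orientations are given as a unit quaternion [w, x, y, z].
In Python, from cell import env gives the robot as it stands. The module is installed in compiled form; this text tells all that it offers.
- The arm moves only by the tool servo_tool, never from a script. Its argument "series" is a list of rows, each a list of 3 entries, a list of its own where there are three numbers: the finger opening in m, from 0 to 0.087, then the shift along the tool's x, y, z in m, then the turn about the tool's z in rad. A call has exactly 5 rows; each row shifts and turns the commanded pose from where the row before left it, along the tool's axes as they then stand; what a row does not reach is not made up. A row lasts 1/10 s, in which the tool goes at most 50 mm and 8.59 degrees, less where a joint would pass 70% of its speed; a pose out of reach is approached as far as the arm can. A call with a gripper value outside its range is refused whole. The fingers move at their own pace and stop on an object; "squeeze" is the grip in N (left out, the last holds). Time passes only in rows, so rows that do not move let the fingers close, or fill a call up. It gives the time, the measured TCP pose, the force, the opening and the grip force at its end, in the units of the state.
- env.sense(): the state, without advancing time (a new reading comes with each control period).
- env.get_image(name): name is "side" or "top" or "wrist"; returns (picture, depth): 480x640x3 uint8, red, green, blue; 480x640 float32, m along the optical axis (not along the pixel's ray), 0 where there is no reading.
- env.camera_params(name): a dict with "intrinsics" (3x3 intrinsics, pixels), "rvec" (rotation vector, rad) and "tvec" (3), from world to camera coordinates, as OpenCV has them. Camera axes: x right, y down, z forward; pixel columns grow to the right and rows downward; lengths in m; the calibration is good to about 2 mm. A picture is of the moment at which its call begins: read the wrist's pose just before it. camera_params takes no time and is no camera call; for the wrist camera it gives the pose at the moment of the call.
- env.job_done(): hands the job in; it is judged then, once.
Trained networks look in the newest picture that a camera, given by its name, has taken for a name from the list of things; names that differ only in an ending like _2 or _b are one class to them, and where a whole thing is asked for, a point or a joint stands for the part that bears it (a point fixed in the world has none). Each returns a list of dicts, best first, with "confidence" (0 to 1); they miss things now and then, are a little off and sometimes report something else, mostly with a low value. They report only what shows in the picture. A call takes as long as a camera call.
- env.find_in(camera, name): "extent" ([left, top, right, bottom] in pixels, round what is visible of it).
- env.landmark_of(camera, name): "centre" ([column, row] in pixels: a listed point, or the origin of a listed thing).
The state is a dict: "clock": time; "joint_pos": joint angles; "joint_velocities": joint speeds; "joint_efforts": joint torques, N m; "eef_pos": TCP position; "orientation": TCP orientation; "wrist_force": force on the tool from outside, world axes, zero at the start; "ft_torque": the same for the moment, N m; "gripper_width": finger opening in m; "finger_force": force on a finger pad.
Only numpy, scipy, OpenCV 4.12 (cv2) and the standard library are available. Lean on these libraries where they do the work, as an engineer would, in place of code of your own. Each camera call takes 0.05 s, during which the arm holds its last target. There are 200 camera calls.

## Working session

There is one attempt and no reset: what is moved stays moved. The work goes in short steps, Python scripts to look and compute and a tool call to move; the robot and the scene stay as the last step left them, time stands still between calls to the robot, and variables do not carry over. Pictures are saved under pics/ and viewed, at most 10 in all, crops included, and the job is handed in when it is done.

Besides the shell and the picture viewer there is one more tool, called after "Call:" by a JSON object that holds its "name" and its "arguments", one argument or row to a line. servo_tool: Moves the arm, as the interface text tells. Its arguments: {"type":"object","properties":{"series":{"type":"array","items":{"type":"array"}},"squeeze":{"type":"number"}},"required":["series"]}

```bash
mkdir -p pics; cat > h.py <<'E'
import numpy as np, cv2
from cell import env
def snap(c,fn=None):
    im,d=env.get_image(c); p=env.camera_params(c)
    if fn: cv2.imwrite('pics/'+fn,cv2.cvtColor(im,cv2.COLOR_RGB2BGR))
    return im,d,p
def ray(p,uv):
    K=np.array(p['intrinsics']);R=cv2.Rodrigues(np.array(p['rvec'],float))[0];t=np.array(p['tvec'],float).ravel()
    r=R.T@np.linalg.solve(K,[uv[0],uv[1],1.]); o=-R.T@t
    return o,r
def at_z(p,uv,z):
    o,r=ray(p,uv); return o+r*(z-o[2])/r[2]
def at_d(p,uv,d):
    o,r=ray(p,uv); return o+r*d
E
python3 - <<'E'
from h import *
s=env.sense(); print({k:np.round(v,3) for k,v in s.items()})
for c in('top','side'):
    im,d,p=snap(c,c+'.png'); print(c,'cam',ray(p,(320,240))[0].round(3))
    for n,z in [('jar_red',0),('jar_blue',0),('jar_green',0),('jar_yellow',0),('jar_brown',0),('tare_key_top',.043),('power_key_top',.043),('scale',0),('mortar',0),('tin',0),('tincture',0),('scoop',0)]:
        for r in env.landmark_of(c,n)[:2]: print(n,round(r['confidence'],2),np.round(r['centre']),at_z(p,r['centre'],z).round(3))
E
```

```text
{'clock': np.float64(0.0), 'joint_pos': array([ 0.968,  0.528,  1.434, -0.   ,  1.181, -0.179]), 'joint_velocities': array([ 0.001, -0.   ,  0.002, -0.001, -0.002,  0.   ]), 'joint_efforts': array([  0.   , -44.005, -17.659,   0.063,   0.058,  -0.   ]), 'eef_pos': array([0.257, 0.569, 0.222]), 'orientation': array([-0.   ,  0.21 ,  0.978, -0.001]), 'wrist_force': array([0.328, 0.021, 0.377]), 'ft_torque': array([ 0.025,  0.005, -0.009]), 'finger_force': np.float64(0.0), 'gripper_width': np.float64(0.087)}
top cam [ 0.424 -0.016  1.132]
jar_red 0.94 [457. 210.] [ 0.606 -0.358  0.   ]
jar_blue 0.85 [364. 270.] [ 0.471 -0.139  0.   ]
jar_green 0.7 [334. 194.] [ 0.647 -0.075  0.   ]
jar_yellow 0.69 [393. 196.] [ 0.64  -0.212  0.   ]
jar_brown 0.86 [418. 259.] [ 0.494 -0.264  0.   ]
jar_brown 0.66 [442. 321.] [ 0.353 -0.31   0.   ]
tare_key_top 0.61 [179. 296.] [0.422 0.269 0.043]
power_key_top 0.56 [206. 255.] [0.508 0.211 0.043]
power_key_top 0.42 [237. 286.] [0.441 0.144 0.043]
scale 0.77 [205. 256.] [0.51  0.222 0.   ]
scale 0.53 [376. 142.] [ 0.77  -0.175  0.   ]
mortar 0.79 [221. 14
[... 385 characters left out ...]
lue 0.53 [338. 337.] [ 0.503 -0.261 -0.   ]
jar_green 0.77 [352. 255.] [ 0.646 -0.078 -0.   ]
jar_green 0.62 [293. 299.] [ 0.466 -0.135  0.   ]
jar_yellow 0.92 [381. 298.] [ 0.633 -0.218 -0.   ]
jar_yellow 0.53 [381. 208.] [0.805 0.038 0.   ]
jar_brown 0.92 [337. 339.] [ 0.498 -0.263  0.   ]
tare_key_top 0.51 [207. 187.] [0.417 0.271 0.043]
power_key_top 0.54 [229. 211.] [0.434 0.152 0.043]
scale 0.69 [232. 212.] [0.453 0.195 0.   ]
scale 0.57 [250. 201.] [0.511 0.221 0.   ]
mortar 0.97 [339. 182.] [0.767 0.191 0.   ]
tin 0.87 [378. 211.] [0.792 0.032 0.   ]
tin 0.36 [340. 337.] [ 0.508 -0.262  0.   ]
tincture 0.73 [282. 389.] [ 0.36 -0.31 -0.  ]
scoop 0.86 [418. 270.] [ 0.754 -0.187  0.   ]
```

View pics/top.png

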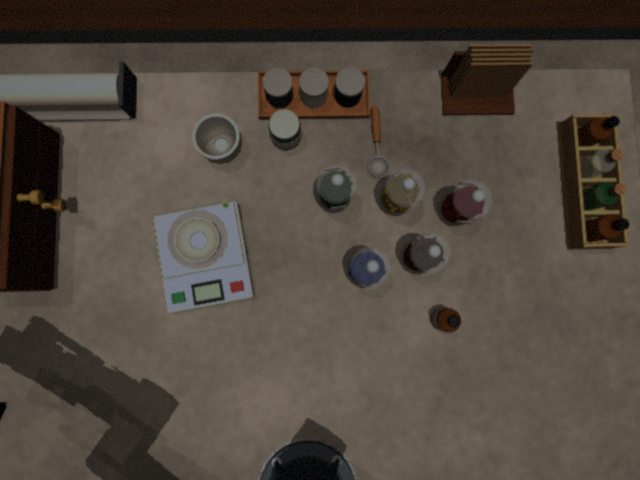

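View pics/side.png

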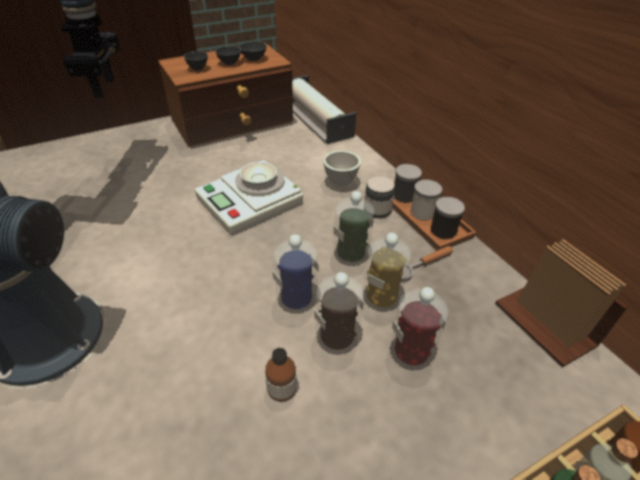

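The top view shows the green key at (178,297), the red key at (237,286), the red jar at (463,202) and the blue jar at (367,268). The side view agrees: red jar (417,335), blue jar (296,278). Both match the network finds. I'm moving toward the key now.

Call:
{"name": "servo_tool", "arguments": {
  "series": [
    [0,[-0.033,-0.026,0.005],0],
    [0,[-0.033,-0.026,0.005],0],
    [0,[-0.033,-0.026,0.005],0],
    [0,[-0.033,-0.026,0.005],0],
    [0,[-0.033,-0.026,0.005],0]
  ],
  "squeeze": 5
}}

```text
clock: 1.8
eef_pos: [0.3545, 0.3821, 0.1976]
orientation: [0.0, 0.21, 0.978, 0.0]
wrist_force: [0.4, 0.3, 0.1]
gripper_width: 0.0551
finger_force: 0.0
```

Call:
{"name": "servo_tool", "arguments": {
  "series": [
    [0,[0,0,0],-0.145],
    [0,[0,0,0],-0.145],
    [0,[0,0,0],-0.145],
    [0,[0,0,0],-0.145],
    [0,[0,0,0],0]
  ]
}}

```text
clock: 2.3
eef_pos: [0.3541, 0.3833, 0.1977]
orientation: [0.0, -0.078, 0.997, 0.0]
wrist_force: [-0.1, -0.7, -0.2]
gripper_width: 0.0151
finger_force: 0.0
```

```bash
cat >> h.py <<'E'
from scipy.spatial.transform import Rotation as Ro
def go(target,yaw=None):
    s=env.sense(); q=s['orientation']; R=Ro.from_quat([q[1],q[2],q[3],q[0]])
    M=R.as_matrix(); print('t',round(float(s['clock']),2),'tcp',np.round(s['eef_pos'],4),'F',np.round(s['wrist_force'],1),'w',round(float(s['gripper_width']),4),'toolx',M[:,0].round(3),'tooly',M[:,1].round(3),'toolz',M[:,2].round(3))
    print('tool shift',(M.T@(np.array(target)-s['eef_pos'])).round(4))
E
python3 - <<'E'
from h import *
im,d,p=snap('wrist','w1.png')
for n in('tare_key_top','power_key_top'):
    for r in env.landmark_of('wrist',n)[:2]:
        c=r['centre']; print(n,round(r['confidence'],2),np.round(c),at_z(p,c,.043).round(4), at_d(p,c,d[int(c[1]),int(c[0])]).round(4))
go([.42,.27,.1])
E
```

```text
tare_key_top 0.56 [180. 267.] [0.4198 0.2716 0.043 ] [0.3221 0.3459 0.2735]
power_key_top 0.91 [ 35. 268.] [0.4401 0.1464 0.043 ] [0.4399 0.1468 0.0435]
t 2.45 tcp [0.354  0.3834 0.1976] F [-0.1  0.4 -0.6] w 0.0042 toolx [-0.988 -0.153 -0.   ] tooly [-0.153  0.988  0.   ] toolz [ 0.  0. -1.]
tool shift [-0.0479 -0.1222  0.0976]
```

View pics/w1.png

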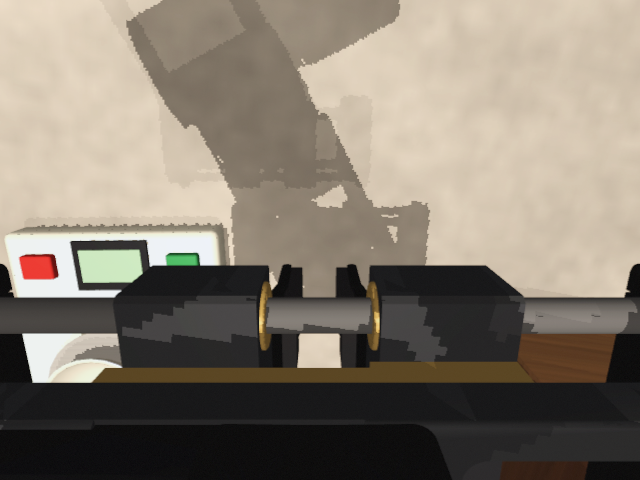

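The wrist view shows the red key at (38,267) and the green key at (182,260), partly hidden. The tare key is at about (0.420, 0.272).

Call:
{"name": "servo_tool", "arguments": {
  "series": [
    [0,[-0.012,-0.03,0.022],0],
    [0,[-0.012,-0.03,0.022],0],
    [0,[-0.012,-0.03,0.022],0],
    [0,[-0.012,-0.03,0.022],0],
    [0,[0,0,0.022],0]
  ]
}}

```text
clock: 2.95
eef_pos: [0.4228, 0.27, 0.087]
orientation: [0.001, -0.075, 0.997, -0.0]
wrist_force: [-0.4, 0.4, 0.3]
gripper_width: 0.0003
finger_force: 0.0
```

Call:
{"name": "servo_tool", "arguments": {
  "series": [
    [0,[0,0,0],0],
    [0,[0,0,0],0],
    [0,[0,0,0],0],
    [0,[0,0,0],0],
    [0,[0,0,0],0]
  ]
}}

```text
clock: 3.45
eef_pos: [0.4202, 0.273, 0.0885]
orientation: [0.001, -0.078, 0.997, 0.0]
wrist_force: [0.1, -0.4, -0.6]
gripper_width: 0.0006
finger_force: 0.0
```

```bash
python3 - <<'E'
from h import *
im,d,p=snap('wrist','w2.png')
im,d,p=snap('side'); cv2.imwrite('pics/s2.png',cv2.resize(cv2.cvtColor(im[120:260,150:320],cv2.COLOR_RGB2BGR),None,fx=3,fy=3))
go([.42,.272,.055])
E
```

```text
t 3.55 tcp [0.4201 0.2727 0.0882] F [0.3 0.5 0.5] w 0.0004 toolx [-0.988 -0.156 -0.001] tooly [-0.156  0.988  0.   ] toolz [ 0.001  0.    -1.   ]
tool shift [ 0.0003 -0.0007  0.0332]
```

View pics/w2.png

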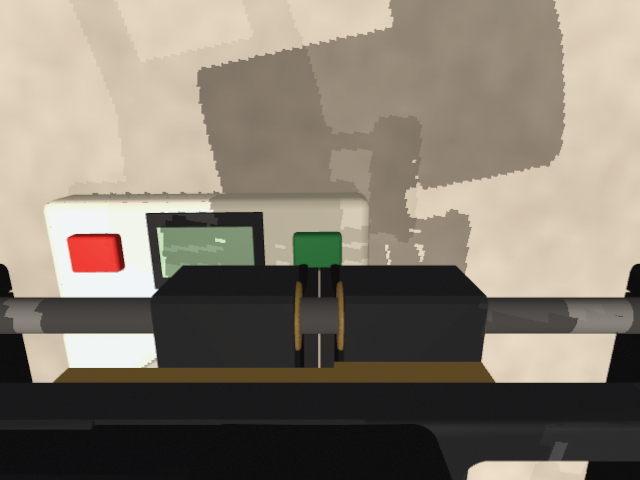

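View pics/s2.png

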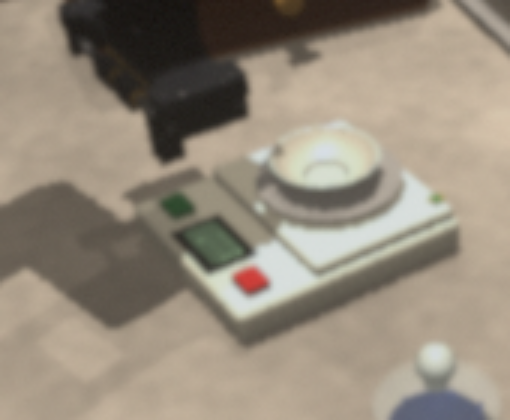

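The fingers' seam (column 319) is centred over the green key (294–342), and the side crop agrees. I'll descend gently.

Call:
{"name": "servo_tool", "arguments": {
  "series": [
    [0,[0,0,0.012],0],
    [0,[0,0,0.012],0],
    [0,[0,0,0.01],0],
    [0,[0,0,0.006],0],
    [0,[0,0,0],0]
  ]
}}

```text
clock: 4.05
eef_pos: [0.4191, 0.2719, 0.0461]
orientation: [-0.001, -0.078, 0.997, -0.0]
wrist_force: [-0.8, -0.5, -0.8]
gripper_width: 0.0002
finger_force: 0.0
```

Call:
{"name": "servo_tool", "arguments": {
  "series": [
    [0,[0,0,0.001],0],
    [0,[0,0,0.001],0],
    [0,[0,0,0.001],0],
    [0,[0,0,0.001],0],
    [0,[0,0,0.0],0]
  ]
}}

```text
clock: 4.55
eef_pos: [0.4201, 0.2723, 0.0436]
orientation: [0.0, -0.078, 0.997, 0.0]
wrist_force: [-0.8, 0.1, 0.5]
gripper_width: 0.0003
finger_force: 0.0
```

Call:
{"name": "servo_tool", "arguments": {
  "series": [
    [0,[0,0,0.001],0],
    [0,[0,0,0.001],0],
    [0,[0,0,0.001],0],
    [0,[0,0,0.0],0],
    [0,[0,0,0.0],0]
  ]
}}

```text
clock: 5.05
eef_pos: [0.4201, 0.2723, 0.0407]
orientation: [0.0, -0.078, 0.997, 0.0]
wrist_force: [0.1, 0.1, 4.5]
gripper_width: 0.0003
finger_force: 1.8
```

Call:
{"name": "servo_tool", "arguments": {
  "series": [
    [0,[0,0,0.001],0],
    [0,[0,0,0.001],0],
    [0,[0,0,0.0],0],
    [0,[0,0,0.0],0],
    [0,[0,0,0.0],0]
  ]
}}

```text
clock: 5.55
eef_pos: [0.4201, 0.2723, 0.0393]
orientation: [0.0, -0.078, 0.997, 0.0]
wrist_force: [-1.5, -0.9, 10.6]
gripper_width: -0.0
finger_force: 5.0
```

The key bottomed: travel is 4 mm, force is over 5 N and z has stalled. Releasing.

Call:
{"name": "servo_tool", "arguments": {
  "series": [
    [0,[0,0,-0.004],0],
    [0,[0,0,-0.01],0],
    [0,[0,0,-0.02],0],
    [0,[0,0,-0.05],0],
    [0,[0,0,-0.05],0]
  ]
}}

```text
clock: 6.05
eef_pos: [0.4189, 0.2718, 0.1732]
orientation: [-0.002, -0.078, 0.997, -0.001]
wrist_force: [1.4, -0.3, -0.4]
gripper_width: 0.0005
finger_force: 0.0
```

Call:
{"name": "servo_tool", "arguments": {
  "series": [
    [0,[0,0,-0.05],0],
    [0,[0,0,-0.05],0],
    [0,[0,0,-0.02],0],
    [0,[0,0,0],0],
    [0,[0,0,0],0]
  ]
}}

```text
clock: 6.55
eef_pos: [0.4193, 0.272, 0.2923]
orientation: [-0.0, -0.078, 0.997, -0.0]
wrist_force: [-0.3, -0.6, -0.8]
gripper_width: 0.0006
finger_force: 0.0
```

```bash
python3 - <<'E'
from h import *
J=dict(red=(.6075,-.3545),blue=(.4705,-.137))
for c in('top','side'):
    im,d,p=snap(c)
    v,u=np.mgrid[:480,:640]; K=np.array(p['intrinsics']);R=cv2.Rodrigues(np.array(p['rvec'],float))[0];t=np.array(p['tvec'],float).ravel()
    P=(np.linalg.solve(K,np.stack([u.ravel(),v.ravel(),np.ones(u.size)]))*d.ravel()-t[:,None]); P=(R.T@P).T
    for n,j in J.items():
        m=(np.hypot(P[:,0]-j[0],P[:,1]-j[1])<.035)&(P[:,2]>.158)&(P[:,2]<.185)
        Q=P[m]; print(c,n,m.sum(),'median',np.median(Q,0).round(4),'zmax',Q[:,2].max().round(3) if len(Q) else '')
        if len(Q)>5:
            # fixed-radius sphere fit, centre z free
            from scipy.optimize import least_squares
            f=least_squares(lambda x:np.linalg.norm(Q-x,axis=1)-.013,[*np.median(Q,0)[:2],.165],loss='soft_l1',f_scale=.002); print('  sphere',f.x.round(4),f.cost)
go([.607,-.355,.27])
E
```

```text
top red 139 median [ 0.6063 -0.3475  0.1748] zmax 0.183
  sphere [ 0.6078 -0.351   0.1664] 0.0001070035784965058
top blue 141 median [ 0.471  -0.1343  0.1756] zmax 0.184
  sphere [ 0.4717 -0.1354  0.1665] 8.927355102923762e-05
side red 200 median [ 0.6031 -0.3563  0.1719] zmax 0.178
  sphere [ 0.608  -0.3515  0.1641] 5.5114390775848733e-05
side blue 151 median [ 0.4689 -0.1425  0.1707] zmax 0.179
  sphere [ 0.4724 -0.1362  0.1639] 6.302366152190318e-05
t 6.65 tcp [0.4187 0.2717 0.2908] F [ 0.1 -0.4  0.3] w 0.0 toolx [-0.988 -0.156  0.004] tooly [-0.156  0.988 -0.001] toolz [-0.004 -0.001 -1.   ]
tool shift [-0.0887 -0.6484  0.0209]
```

Call:
{"name": "servo_tool", "arguments": {
  "series": [
    [0,[-0.006,-0.043,0],0],
    [0,[-0.006,-0.043,0],0],
    [0,[-0.006,-0.043,0],0],
    [0,[-0.006,-0.043,0],0],
    [0,[-0.006,-0.043,0],0]
  ]
}}

```text
clock: 7.15
eef_pos: [0.4822, 0.063, 0.2905]
orientation: [-0.002, -0.078, 0.997, 0.0]
wrist_force: [0.4, -0.1, 0.6]
gripper_width: 0.0001
finger_force: 0.0
```

Call:
{"name": "servo_tool", "arguments": {
  "series": [
    [0,[-0.006,-0.043,0],0],
    [0,[-0.006,-0.043,0],0],
    [0,[-0.006,-0.043,0],0],
    [0,[-0.006,-0.043,0],0],
    [0,[-0.006,-0.043,0],0]
  ]
}}

```text
clock: 7.65
eef_pos: [0.5454, -0.1445, 0.29]
orientation: [-0.002, -0.078, 0.997, 0.001]
wrist_force: [0.7, 0.2, 0.0]
gripper_width: 0.0003
finger_force: 0.0
```

Call:
{"name": "servo_tool", "arguments": {
  "series": [
    [0,[-0.006,-0.043,0],0],
    [0,[-0.006,-0.043,0],0],
    [0,[-0.006,-0.043,0],0],
    [0,[0,0,0],0],
    [0,[0,0,0],0]
  ]
}}

```text
clock: 8.15
eef_pos: [0.583, -0.2681, 0.2895]
orientation: [-0.002, -0.077, 0.997, 0.002]
wrist_force: [-0.3, 0.6, -0.4]
gripper_width: 0.0004
finger_force: 0.0
```

```bash
python3 - <<'E'
from h import *
go([.608,-.351,.203])
E
```

```text
t 8.15 tcp [ 0.583  -0.2681  0.2895] F [-0.3  0.6 -0.4] w 0.0004 toolx [-0.988 -0.154  0.004] tooly [-0.154  0.988  0.004] toolz [-0.004  0.004 -1.   ]
tool shift [-0.0123 -0.0862  0.0861]
```

Call:
{"name": "servo_tool", "arguments": {
  "series": [
    [0,[-0.006,-0.043,0],0],
    [0,[-0.006,-0.043,0],0],
    [0,[0,0,0.04],0],
    [0,[0,0,0.03],0],
    [0,[0,0,0.01],0]
  ]
}}

```text
clock: 8.65
eef_pos: [0.6066, -0.3473, 0.2072]
orientation: [-0.004, -0.079, 0.997, 0.004]
wrist_force: [-0.8, 0.2, 0.7]
gripper_width: 0.0008
finger_force: 0.0
```

Call:
{"name": "servo_tool", "arguments": {
  "series": [
    [0,[0,0,0.006],0],
    [0,[0,0,0],0],
    [0,[0,0,0],0],
    [0,[0,0,0],0],
    [0,[0,0,0],0]
  ]
}}

```text
clock: 9.15
eef_pos: [0.6098, -0.3511, 0.2081]
orientation: [0.001, -0.078, 0.997, -0.001]
wrist_force: [-0.5, -0.1, -0.6]
gripper_width: 0.0006
finger_force: 0.0
```

```bash
python3 - <<'E'
from h import *
go([.608,-.351,.203])
im,d,p=snap('side'); cv2.imwrite('pics/s3.png',cv2.resize(cv2.cvtColor(im[200:380,260:480],cv2.COLOR_RGB2BGR),None,fx=3,fy=3))
E
```

```text
t 9.15 tcp [ 0.6098 -0.3511  0.2081] F [-0.5 -0.1 -0.6] w 0.0006 toolx [-0.988 -0.156 -0.002] tooly [-0.156  0.988 -0.002] toolz [ 0.002 -0.002 -1.   ]
tool shift [0.0018 0.0004 0.0051]
```

View pics/s3.png

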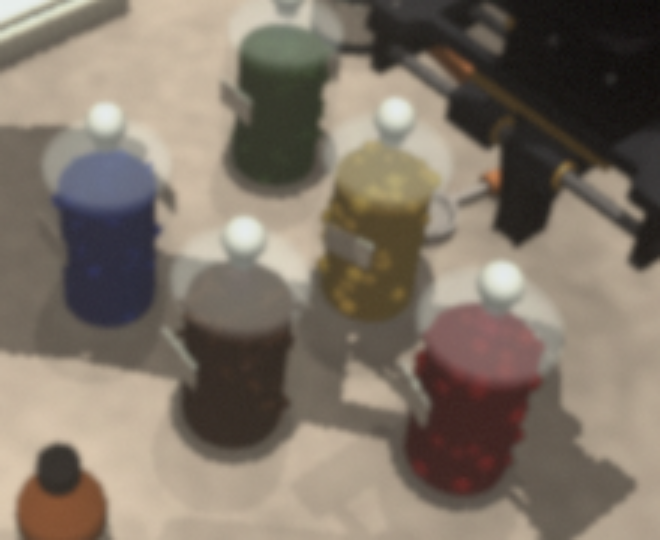

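The fingertips at (515,240) in the crop are right above the red jar's knob at (501,283), with a visible gap of about 3 cm. I'll lower 5 mm and hold.

Call:
{"name": "servo_tool", "arguments": {
  "series": [
    [0,[0.002,0,0.005],0],
    [0,[0,0,0],0],
    [0,[0,0,0],0],
    [0,[0,0,0],0],
    [0,[0,0,0],0]
  ]
}}

```text
clock: 9.7
eef_pos: [0.6073, -0.3513, 0.2016]
orientation: [0.0, -0.078, 0.997, -0.0]
wrist_force: [-0.8, -0.2, 0.2]
gripper_width: 0.0008
finger_force: 0.0
```

Call:
{"name": "servo_tool", "arguments": {
  "series": [
    [0,[0,0,0],0],
    [0,[0,0,0],0],
    [0,[0,0,0],0],
    [0,[0,0,0],0],
    [0,[0,0,0],0]
  ]
}}

```text
clock: 10.2
eef_pos: [0.6073, -0.3512, 0.2016]
orientation: [-0.0, -0.078, 0.997, 0.0]
wrist_force: [-0.4, -0.4, -0.7]
gripper_width: 0.0007
finger_force: 0.0
```

Call:
{"name": "servo_tool", "arguments": {
  "series": [
    [0,[0,0,0],0],
    [0,[0,0,0],0],
    [0,[0,0,0],0],
    [0,[0,0,0],0],
    [0,[0,0,0],0]
  ]
}}

```text
clock: 10.7
eef_pos: [0.6073, -0.3512, 0.2016]
orientation: [-0.0, -0.078, 0.997, -0.0]
wrist_force: [0.3, 0.1, 0.3]
gripper_width: 0.0002
finger_force: 0.0
```

Call:
{"name": "servo_tool", "arguments": {
  "series": [
    [0,[0,0,0],0],
    [0,[0,0,0],0],
    [0,[0,0,0],0],
    [0,[0,0,0],0],
    [0,[0,0,0],0]
  ]
}}

```text
clock: 11.2
eef_pos: [0.6073, -0.3512, 0.2016]
orientation: [0.0, -0.078, 0.997, -0.0]
wrist_force: [-0.5, -0.3, -0.4]
gripper_width: 0.0005
finger_force: 0.0
```

Call:
{"name": "servo_tool", "arguments": {
  "series": [
    [0,[0,0,0],0],
    [0,[0,0,0],0],
    [0,[0,0,-0.04],0],
    [0,[0,0,-0.045],0],
    [0,[0,0,0],0]
  ]
}}

```text
clock: 11.7
eef_pos: [0.6106, -0.3538, 0.2949]
orientation: [0.006, -0.078, 0.997, -0.005]
wrist_force: [0.6, -0.2, 0.7]
gripper_width: 0.0006
finger_force: 0.0
```

```bash
python3 - <<'E'
from h import *
go([.472,-.136,.29])
E
```

```text
t 11.7 tcp [ 0.6106 -0.3538  0.2949] F [ 0.6 -0.2  0.7] w 0.0006 toolx [-0.988 -0.156 -0.01 ] tooly [-0.156  0.988 -0.012] toolz [ 0.012 -0.01  -1.   ]
tool shift [0.103  0.2367 0.0011]
```

Call:
{"name": "servo_tool", "arguments": {
  "series": [
    [0,[0.0167,0.039,0],0],
    [0,[0.0167,0.039,0],0],
    [0,[0.0167,0.039,0],0],
    [0,[0.0167,0.039,0],0],
    [0,[0.0167,0.039,0],0]
  ]
}}

```text
clock: 12.2
eef_pos: [0.4933, -0.1702, 0.2865]
orientation: [0.0, -0.078, 0.997, -0.0]
wrist_force: [0.3, 0.3, 0.4]
gripper_width: 0.0006
finger_force: 0.0
```

Call:
{"name": "servo_tool", "arguments": {
  "series": [
    [0,[0.0167,0.039,0],0],
    [0,[0,0,0],0],
    [0,[0,0,0],0],
    [0,[0,0,0],0],
    [0,[0,0,0],0]
  ]
}}

```text
clock: 12.7
eef_pos: [0.4729, -0.1369, 0.2866]
orientation: [0.0, -0.078, 0.997, -0.0]
wrist_force: [0.1, -0.1, 0.1]
gripper_width: 0.0007
finger_force: 0.0
```

```bash
python3 - <<'E'
from h import *
go([.472,-.136,.203])
E
```

```text
t 12.7 tcp [ 0.4729 -0.1369  0.2866] F [ 0.1 -0.1  0.1] w 0.0007 toolx [-0.988 -0.155 -0.001] tooly [-0.155  0.988 -0.001] toolz [ 0.001 -0.001 -1.   ]
tool shift [0.0008 0.0011 0.0836]
```

Call:
{"name": "servo_tool", "arguments": {
  "series": [
    [0,[0.001,0.001,0.03],0],
    [0,[0,0,0.03],0],
    [0,[0,0,0.02],0],
    [0,[0,0,0.004],0],
    [0,[0,0,0],0]
  ]
}}

```text
clock: 13.2
eef_pos: [0.471, -0.1354, 0.202]
orientation: [-0.001, -0.078, 0.997, 0.0]
wrist_force: [0.6, -0.1, -0.2]
gripper_width: 0.0004
finger_force: 0.0
```

Call:
{"name": "servo_tool", "arguments": {
  "series": [
    [0,[0,0,0],0],
    [0,[0,0,0],0],
    [0,[0,0,0],0],
    [0,[0,0,0],0],
    [0,[0,0,0],0]
  ]
}}

```text
clock: 13.7
eef_pos: [0.4709, -0.1348, 0.203]
orientation: [0.0, -0.078, 0.997, -0.0]
wrist_force: [0.2, -0.2, -0.8]
gripper_width: 0.0008
finger_force: 0.0
```

Call:
{"name": "servo_tool", "arguments": {
  "series": [
    [0,[0,0,0],0],
    [0,[0,0,0],0],
    [0,[0,0,0],0],
    [0,[0,0,0],0],
    [0,[0,0,0],0]
  ]
}}

```text
clock: 14.2
eef_pos: [0.4707, -0.1348, 0.2025]
orientation: [-0.0, -0.078, 0.997, 0.0]
wrist_force: [-0.2, -0.4, -0.3]
gripper_width: 0.0007
finger_force: 0.0
```

Call:
{"name": "servo_tool", "arguments": {
  "series": [
    [0,[0,0,0],0],
    [0,[0,0,0],0],
    [0,[0,0,0],0],
    [0,[0,0,0],0],
    [0,[0,0,0],0]
  ]
}}

```text
clock: 14.7
eef_pos: [0.4708, -0.1348, 0.2025]
orientation: [0.0, -0.078, 0.997, -0.0]
wrist_force: [-0.6, -0.0, 0.2]
gripper_width: 0.0003
finger_force: 0.0
```

Call:
{"name": "servo_tool", "arguments": {
  "series": [
    [0,[0,0,0],0],
    [0,[0,0,0],0],
    [0,[0,0,0],0],
    [0,[0,0,0],0],
    [0,[0,0,0],0]
  ]
}}

```text
clock: 15.2
eef_pos: [0.4708, -0.1348, 0.2026]
orientation: [0.0, -0.078, 0.997, -0.0]
wrist_force: [-0.3, 0.7, -0.8]
gripper_width: 0.0005
finger_force: 0.0
```

```bash
python3 - <<'E'
from h import *
go([.472,-.136,.203])
im,d,p=snap('side'); cv2.imwrite('pics/s4.png',cv2.resize(cv2.cvtColor(im[140:380,180:480],cv2.COLOR_RGB2BGR),None,fx=2.5,fy=2.5))
E
```

```text
t 15.2 tcp [ 0.4708 -0.1348  0.2026] F [-0.3  0.7 -0.8] w 0.0005 toolx [-0.988 -0.156 -0.   ] tooly [-0.156  0.988 -0.   ] toolz [ 0. -0. -1.]
tool shift [-0.001  -0.0014 -0.0004]
```

View pics/s4.png

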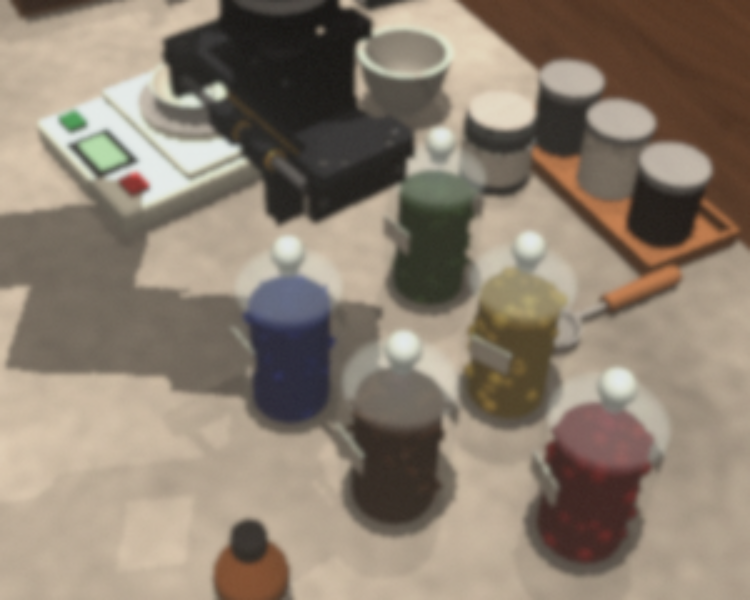

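The fingertips at (282,218) are just above the blue jar's knob at (287,252), with a clear gap. Nothing has moved and the green key is up again.

```bash
python3 -c "
from cell import env
print(env.job_done())"
```

```text
the job is handed in; nothing more can be done
None
```

I pressed the tare key fully down and released it, pointed at the red rose-hip jar for about two seconds, and handed the job in at about 15 s of robot time, still pointing at the blue cornflower jar from 2.5 cm above its knob, with nothing touched but the tare key.

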